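# Lock the leaf chest with the flat-bowed key

## Robot

A 6-joint arm with a two-finger parallel gripper is mounted at the origin on the work surface. World frame = base frame: x ahead of the robot, y to its left, z up, the work surface at z = 0. Lengths are in m, angles in degrees, forces in N, time in s.
With the tool pointing down it reaches from about 0.35 to 1 m from the base axis. Payload 7.1 kg.
Tool frame: the origin (TCP) lies at the very end of the fingers, on their centre line; the grasp point (between the pads) lies 19 mm behind it; z points along the fingers, x is the direction in which the jaws open and shut, and the axes are right-handed (so a half turn about z gives the same grasp; the last joint's range is limited). The gripper opens to 85 mm and grips with 20 to 120 N. Pads are 22 mm wide; open, the fingers measure 114 mm over their backs; the gripper's body (76 mm by 85 mm) begins 54 mm behind the grasp point. The pads swing forward as they close: fully open they stand 13 mm farther back than shut.
Start: joints at [69.328, 24.242, 93.386, -0, 62.372, -1.089], TCP at [0.209, 0.589, 0.231] pointing down, gripper open.
Joint ranges: [-172.04, 172.04], [-51.8, 120.97], [4.93, 147.93], [-75.15, 255.16], [6.16, 154.13], [-145.62, 145.62]. Speed limits (degrees/s): [136.94, 136.94, 172.46, 180, 180, 180].

## Interface

Orientations are given as [roll, pitch, yaw] about the fixed x, y, z axes, in that order (R = Rz(yaw) Ry(pitch) Rx(roll)).
In Python, from cell import ctrl gives the robot as it stands. The module is installed in compiled form; this text tells all that it offers.
- The arm moves only by the tool play_rows, never from a script. Its argument "moves" is a list that holds one entry, the list of rows, each a list of 7 numbers: the closure, from 0 (fully open) to 1 (shut), then the shift along the tool's x, y, z scaled (see below), then the turn, a rotation vector about the tool's x, y, z scaled (see below). A call has 1 to 20 rows; each row is the pose to reach, as a shift and turn from the pose commanded when the call began, along the tool's axes at that moment; what a row does not reach only later rows make up. The controller multiplies each number of a shift by 0.1 m and each number of a turn by 45 degrees. A row lasts 1/12 s, in which the tool goes at most 41.7 mm and 7.16 degrees, less where a joint would pass 70% of its speed; a pose out of reach is approached as far as the arm can. A call with a number of a shift or a turn outside -1 to 1 is refused whole. A call with a gripper value outside its range is refused whole. The fingers move at their own pace and stop on an object; "squeeze" is the grip in N (left out, the last holds). Time passes only in rows, so rows that repeat a pose let the fingers close. It gives the time, the measured TCP pose, the force and the opening at its end, in the units of the state.
- ctrl.state(): the state, without advancing time (a new reading comes with each control period).
- ctrl.camera(name): name is "scene" or "top" or "wrist"; returns the picture (480x640x3 uint8, red, green, blue); there is no depth.
- ctrl.camera_model(name): a dict with "mtx" (3x3 intrinsics, pixels), "xyz" and "orientation" of the camera in the world. Camera axes: x right, y down, z forward; pixel columns grow to the right and rows downward; lengths in m; the calibration is good to about 2 mm. A picture is of the moment at which its call begins: read the wrist's pose just before it. camera_model takes no time and is no camera call; for the wrist camera it gives the pose at the moment of the call.
- ctrl.hand_in(): hands the job in, once; it reports no verdict.
Trained networks look in the newest picture that a camera, given by its name, has taken for a name from the list of things; names that differ only in an ending like _2 or _b are one class to them, and where a whole thing is asked for, a point or a joint stands for the part that bears it (a point fixed in the world has none). Each returns a list of dicts, best first, with "conf" (0 to 1); they miss things now and then, are a little off and sometimes report something else, mostly with a low value. They report only what shows in the picture. A call takes as long as a camera call. They do not tell look-alikes from the thing itself.
- ctrl.look_for(camera, query): "at" ([row, column] in pixels, amid what is visible of it).
- ctrl.tip_of(camera, query): "at" ([row, column] in pixels: a listed point, or the origin of a listed thing).
The state is a dict: "t": time; "q": joint angles; "qd": joint speeds; "joint_efforts": joint torques, N m; "eef_pos": TCP position; "orientation": TCP orientation; "force": force on the tool from outside, world axes, zero at the start; "moment": the same for the moment, N m; "gripper_width": opening from 0.0 (shut) to 1.0 (fully open).
Only numpy, scipy, OpenCV 4.12 (cv2) and the standard library are available. Lean on these libraries where they do the work, as an engineer would, in place of code of your own. Each camera call takes 0.05 s, during which the arm holds its last target. There are 200 camera calls.

## Task

Lock the leaf chest: take the key with the flat bow out of the wooden block, lower it into the lock on the chest's lid and turn it gently back and forth under light pressure to find the hidden slot, then press it fully home. Only then turn it clockwise (seen from above) until the bolt is fully shot into its keeper, and leave the key standing home in the lock. Never force the key, touch the chest and its bolt only with the key, not the gripper, and leave the round-knobbed key and everything else where they are.

Things in the scene. Friction and masses are not known exactly. Their poses are not given: they have to be found in the camera images.
- key: steel key with the flat bow, 150 g, upright in one pocket of the wooden block. Origin: centre of the blade's lower end; z up the stem, x along blade width and bow width. From the origin up: flat blade 18 mm wide (x), 5 thick (y), to 11 mm; round barrel 20 mm wide, to 42; flange 40 mm wide, to 47; flat bow 36 mm wide (x), 12 thick (y), to 91. A half turn about z leaves it the same
- key_bow (a point): middle of the key's bow, 72 mm above the blade's lower end, a good place to grip across the 12 mm thickness (key's y); axes as the key
- key_flange (a point): centre of the underside of the key's flange, 42 mm above the blade's lower end; level with the lock's face when the key is fully home
- block: fixed wooden key block 75 x 200 mm (x, y), 55 mm high, origin at centre of underside, z up; two round pockets 22.5 mm wide, 46 mm deep at y = -55 and +55 mm. In each stands a key, its flange on the block's top. Which key is in which pocket varies
- chest: fixed grey steel chest 200 x 240 mm (x, y), lid top 90 mm above the table, origin at centre of underside, z up. On the lid, centred at y = -30 mm, a dark lock case 70 x 70 mm, 44 mm high including a steel ring 48 mm wide round the keyhole. A bolt runs from the case along +y under two dark bridges (tops 24 mm above the lid)
- lock_mouth (a point): centre of the keyhole at the lock's face (top of the ring), 134 mm above the table; z up, axes as the chest. The hole is a funnel 30 mm wide at the face narrowing to 21.6 mm at 7 mm depth, then straight. Off the slot, the key stops with its flange 10 mm above the face. The lock is hurt by more than 25 N between key and lock
- lock_seat (a point): point on the hole's axis 32 mm below the face, where the top of a sprung driver waits, out of sight; axes as the chest. Its slot, 7 mm wide, fits the blade either way round and lies within 0.85 rad of the chest's x axis, unknown where. Off the slot the driver yields 5 mm (1 N, plus 0.9 N per mm), then stops hard; on it, it springs up round the blade, and the push vanishes
- bolt (a joint): travel of the steel bolt (18 x 12 mm bar) towards chest +y: 0 drawn back (start), 0.020 m fully shot. Turning the engaged key clockwise shoots it: up to about 0.2 rad of play, then 0.8 rad of turn (25 mm per rad) to the stop, against about 0.06 N m of friction; at the stop a clutch slips at about 0.15 N m. It stays where it is left
- bolt_end (a point): centre of the bolt's free end, on the chest's lid, moves with the bolt along chest +y
- knob_key: the other key, in the block's other pocket: same stem and flange, but a round knob (36 mm across, 24 mm high, top 89 mm above its origin) on a thin neck instead of a flat bow. Leave it where it is. Origin: centre of its stem's lower end
- candle_cup: loose gilt candle cup, 58 mm wide, 60 mm high, standing upright; origin at centre of foot
- small_cup: loose gilt candle cup, 41 mm wide, 42 mm high, standing on the chest's lid beside the lock; origin at centre of foot
- jar: loose amber glass jar, 52 mm wide, 70 mm high, upright; origin at centre of foot
- burnisher: loose hand tool lying on the table beyond the block; origin at its underside
- brush: loose brush lying on the table; origin at its underside
- dish: loose blue dish, 90 mm wide, 25 mm high; origin at centre of foot
- finial: loose gilt finial, 44 mm wide, 82 mm high, upright; origin at centre of foot
Things that resemble listed ones, but are neither listed nor needed, are in the scene too. Leave any pink or purple look-alike of the key alone.

How it is judged (in metres and radians):
On the way, in this order (a step that is already met when the one before it is completed fails the run):
1. the key is lifted clear of the block (height (world z) of key above 0.07 m), for 0.1 s.
2. the key is fully home in the lock, engaged, with the bolt still drawn back (under 6 mm out) (z of key_flange in the frame of lock_mouth below 0.003 m and horizontal distance between key_flange and lock_mouth below 0.004 m and angle between key's own z axis and vertical below 0.1 rad and value of joint bolt below 0.006 m), for 0.1 s.
3. the bolt is shot by the seated key (z of key_flange in the frame of lock_mouth below 0.003 m and horizontal distance between key_flange and lock_mouth below 0.004 m and angle between key's own z axis and vertical below 0.1 rad and value of joint bolt above 0.0175 m), for 0.1 s.
At the end, for the whole second after the job is handed in: the bolt is at least 17.5 mm out (of 20), and the key stands at rest in the lock, fully home: flange within 3 mm of the lock's face, within 4 mm of the keyhole's centre and upright within 0.1 rad, released (all of step 3 and linear speed of key below 0.02 m/s); the robot touches nothing.
It fails at once if the key is forced: more than 25 N between key and chest or lock (contact force between key and chest above 25 N).
It fails at once if the gripper presses on the chest, lock or bolt (more than 3 N) (contact force between the fingers and chest above 3 N).
It fails at once if the arm presses on the chest, lock or bolt (more than 3 N) (contact force between the arm and chest above 3 N).
It fails at once if the round-knobbed key or another bystander is moved by more than 25 mm (distance of any of knob_key, candle_cup, small_cup, jar, burnisher, brush, dish, finial from where it was at the start of the episode above 0.025 m).
It also fails if it takes over 70 s, if anything falls off the work surface, if the arm or the gripper's body presses on something with over 40 N, if the wrist force passes 120 N, or if a joint passes its speed limit or range.

## Working session

There is one attempt and no reset: what is moved stays moved. The work goes in short steps, Python scripts to look and compute and a tool call to move; the robot and the scene stay as the last step left them, time stands still between calls to the robot, and variables do not carry over. Pictures are saved under pics/ and viewed, about 8 in all and at most 12, crops included, and the job is handed in when it is done.

Besides the shell and the picture viewer there is one more tool, called after ">>>" as a command line: name --argument value ..., lists and objects as JSON in quotes. play_rows: Moves the arm, as the interface text tells. Its arguments: {"type":"object","properties":{"moves":{"type":"array"},"squeeze":{"type":"number"}},"required":["moves"]}

```bash
mkdir -p pics; cat > h.py <<'E'
import numpy as np, cv2
from cell import ctrl
from scipy.spatial.transform import Rotation as R
def cam(n):
    m=ctrl.camera_model(n); return np.array(m["mtx"]),np.array(m["xyz"]),m["orientation"]
def rot(o):
    o=np.array(o,float)
    return o if o.shape==(3,3) else R.from_euler('xyz',o,degrees=True).as_matrix()
def ray(n,at,z):
    K,p,o=cam(n); d=rot(o)@np.linalg.inv(K)@[at[1],at[0],1]
    return p+d*(z-p[2])/d[2]
def pix(n,P):
    K,p,o=cam(n); c=K@(rot(o).T@(np.array(P)-p)); return c[1::-1]/c[2]
def shot(n,f): 
    im=ctrl.camera(n); cv2.imwrite('pics/'+f,im[:,:,::-1]); return im
E
python3 - <<'E'
from h import *
print(ctrl.state())
for n in("top","scene","wrist"):
    im=shot(n,n+'0.png'); print(n,ctrl.camera_model(n))
    for q,z in(("key_bow",.081),("knob_key",.009),("lock_mouth",.134),("bolt_end",.1),("key",.009)):
        r=ctrl.tip_of(n,q)[:3]
        print(q,[(np.round(a['at']),round(a['conf'],2),ray(n,a['at'],z).round(3)) for a in r])
E
```

```text
{'t': 0.0, 'q': array([ 6.93265751e+01,  2.42850611e+01,  9.34320755e+01, -1.59348605e-03,
        6.23706914e+01, -1.09094558e+00]), 'qd': array([ 0.01197657,  0.04808555, -0.06825606,  0.07648371,  0.05088405,
        0.02682053]), 'joint_efforts': array([ 1.81214693e-05, -5.57389891e+01, -2.81748980e+01,  2.45174726e-05,
        7.15844959e-03, -2.97676976e-07]), 'eef_pos': array([0.20929172, 0.58833849, 0.23053441]), 'orientation': array([-1.79999738e+02,  8.78388486e-02,  7.04182610e+01]), 'force': array([0.31317941, 0.60962793, 0.49987148]), 'moment': array([-0.01407979, -0.00233538, -0.04877224]), 'gripper_width': 0.9970938736869248}
top {'mtx': array([[530.78522697,   0.        , 320.55401761],
       [  0.        , 530.78522697, 236.1897565 ],
       [  0.        ,   0.        ,   1.        ]]), 'xyz': array([ 0.3740341 , -0.01225987,  1.5263214 ]), 'orientation': array([-173.56769783,    0.63955601,  -90.90785906])}
key_bow [(array([206., 231.]), 0.62, array([0.625, 0.247, 0.081])), (array([280., 229.]), 0.55, array([0.42 , 0.251, 0.081])), (array([248., 225.]), 0.51, array
[... 1007 characters left out ...]
 0.62, array([ 0.594, -0.188,  0.134]))]
bolt_end [(array([282., 289.]), 0.42, array([ 0.587, -0.096,  0.1  ]))]
key [(array([304., 446.]), 0.95, array([0.62 , 0.249, 0.009])), (array([277., 434.]), 0.83, array([0.519, 0.26 , 0.009])), (array([260., 419.]), 0.67, array([0.441, 0.248, 0.009]))]
wrist {'mtx': array([[421.98695565,   0.        , 316.18757131],
       [  0.        , 421.98695565, 230.9753213 ],
       [  0.        ,   0.        ,   1.        ]]), 'xyz': array([0.13998884, 0.61423423, 0.37409486]), 'orientation': array([1.63191412e+02, 1.02862537e-03, 7.04098795e+01])}
key_bow []
knob_key []
lock_mouth []
bolt_end []
key [(array([462.,  96.]), 0.59, array([0.41 , 0.265, 0.009]))]
```

```bash
python3 - <<'E'
import cv2
a=cv2.imread('pics/top0.png')[150:350,180:500]; a=cv2.resize(a,None,fx=2.4,fy=2.4,interpolation=cv2.INTER_CUBIC); cv2.imwrite('pics/topc.png',a)
a=cv2.imread('pics/scene0.png')[190:390,190:510]; a=cv2.resize(a,None,fx=2.4,fy=2.4,interpolation=cv2.INTER_CUBIC); cv2.imwrite('pics/scenec.png',a)
E
```

```text
(no output)
```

View pics/topc.png

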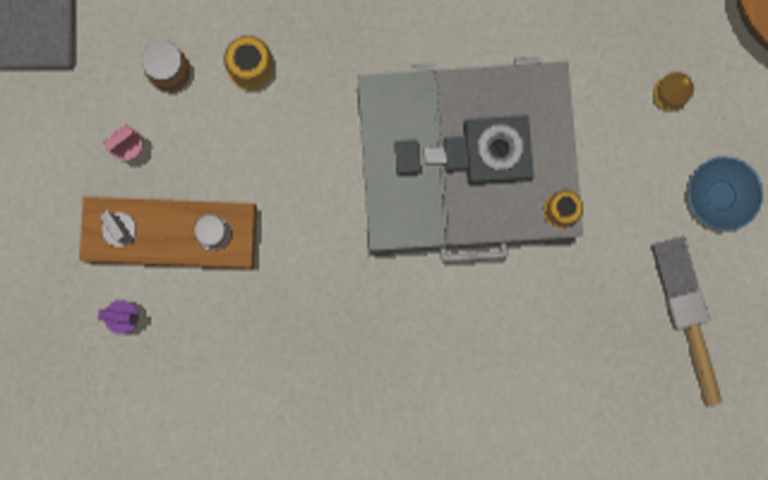

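View pics/scenec.png

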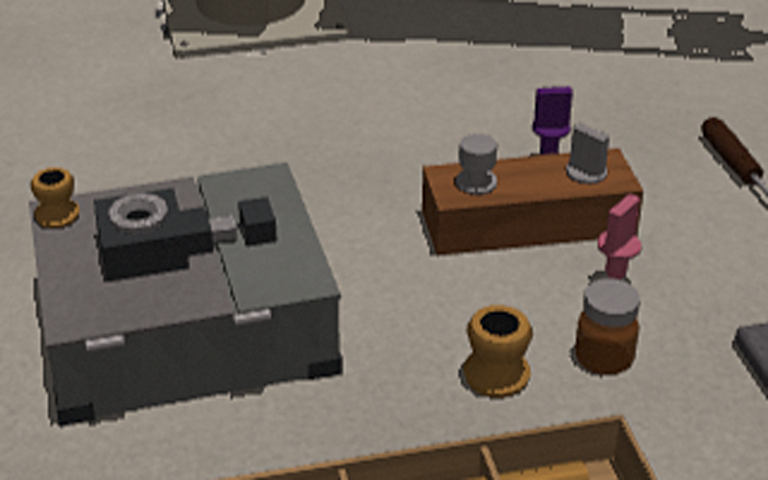

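Top crop: the steel flat-bow key is at full-image (row 246, col 229), in the block's far (+y) pocket. The candidates are the pink look-alike (209, 232), the purple look-alike (282, 230) and the round-knob key (246, 268). I choose the steel one in the block. The lock ring is at (212, 388). Next I go near the key.

>>> play_rows --moves '[[[0.3,-0.18,0.33,0.03,0,0,0],[0.3,-0.36,0.66,0.05,0,0,0],[0.3,-0.53,1.0,0.08,0,0,0],[0.3,-0.53,1.0,0.08,0,0,0]]]'

```text
t: 1.23
eef_pos: [0.2888, 0.501, 0.2226]
orientation: [179.9, 0.2, 70.2]
force: [0.3, -0.5, -0.9]
gripper_width: 0.702
```

>>> play_rows --moves '[[[0.3,-0.18,0.33,0.03,0,0,0],[0.3,-0.36,0.66,0.05,0,0,0],[0.3,-0.53,1.0,0.08,0,0,0],[0.3,-0.53,1.0,0.08,0,0,0]]]'

```text
t: 1.57
eef_pos: [0.3655, 0.418, 0.2149]
orientation: [179.9, 0.1, 70.2]
force: [-0.3, 0.2, 0.4]
gripper_width: 0.701
```

>>> play_rows --moves '[[[0.3,-0.18,0.33,0.03,0,0,0],[0.3,-0.36,0.66,0.05,0,0,0],[0.3,-0.53,1.0,0.08,0,0,0],[0.3,-0.53,1.0,0.08,0,0,0]]]'

```text
t: 1.9
eef_pos: [0.4422, 0.3349, 0.2071]
orientation: [179.9, 0.0, 70.2]
force: [0.2, 0.1, 0.8]
gripper_width: 0.703
```

>>> play_rows --moves '[[[0.3,-0.1,0.18,0.03,0,0,-0.14],[0.3,-0.2,0.36,0.05,0,0,-0.28],[0.3,-0.3,0.54,0.07,0,0,-0.42],[0.3,-0.4,0.72,0.07,0,0,-0.56],[0.3,-0.53,0.94,0.07,0,0,-0.7],[0.3,-0.53,0.94,0.07,0,0,-0.84],[0.3,-0.53,0.94,0.07,0,0,-0.98],[0.3,-0.53,0.94,0.07,0,0,-1]]]'

```text
t: 2.57
eef_pos: [0.5098, 0.2571, 0.2003]
orientation: [180.0, -0.0, 115.6]
force: [-0.2, 0.2, -0.2]
gripper_width: 0.698
```

```bash
python3 - <<'E'
from h import *
s=ctrl.state();print(s['t'],s['eef_pos'],s['orientation'],s['q'],s['gripper_width'],s['force'])
shot('wrist','w1.png')
for q,z in(("key_bow",.085),("key_flange",.055),("key",.013),("knob_key",.013)):
    for f in (ctrl.tip_of,):
        print(q,[(np.round(a['at']),round(a['conf'],2),ray('wrist',a['at'],z).round(4)) for a in f('wrist',q)[:3]])
E
```

```text
2.5667 [0.50980816 0.25710392 0.20034198] [ 1.79995929e+02 -1.08385394e-02  1.15607336e+02] [ 2.55625505e+01  2.19305259e+01  1.01752012e+02  1.30295980e-02
  5.63133998e+01 -9.00520112e+01] 0.698093155443837 [-0.17397022  0.16011859 -0.15417182]
key_bow [(array([235., 307.]), 0.91, array([0.518 , 0.2557, 0.085 ])), (array([347., 242.]), 0.62, array([0.6121, 0.2492, 0.085 ])), (array([ 84., 378.]), 0.59, array([0.4177, 0.2543, 0.085 ]))]
key_flange [(array([219., 308.]), 0.9, array([0.5161, 0.2551, 0.055 ])), (array([325., 250.]), 0.84, array([0.6112, 0.2499, 0.055 ])), (array([ 88., 373.]), 0.61, array([0.4187, 0.2559, 0.055 ]))]
key [(array([305., 254.]), 0.92, array([0.6159, 0.249 , 0.013 ])), (array([ 87., 362.]), 0.75, array([0.4179, 0.2526, 0.013 ])), (array([209., 310.]), 0.67, array([0.5181, 0.2569, 0.013 ]))]
knob_key [(array([137., 183.]), 0.83, array([0.5088, 0.1451, 0.013 ]))]
```

View pics/w1.png

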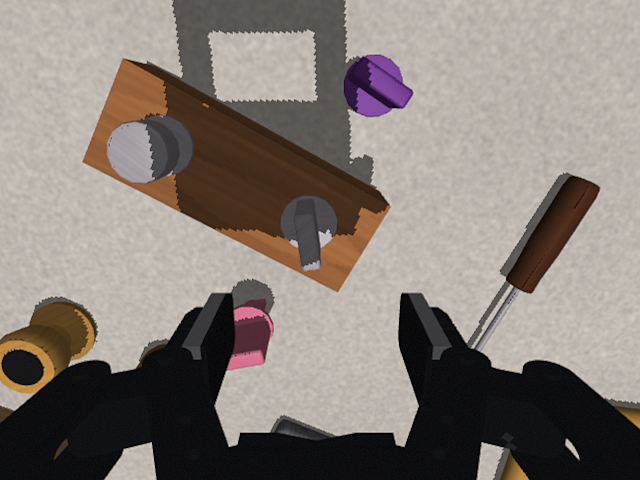

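Wrist picture: the steel key is at (219, 308) with its bow running nearly along image rows. The knob key is at upper left, pink at (335, 250), purple at (85, 378). I take a close crop for the bow's angle.

```bash
python3 - <<'E'
from h import *
im=cv2.imread('pics/w1.png'); a=im[180:290,250:370]
a=cv2.convertScaleAbs(cv2.resize(a,None,fx=5,fy=5,interpolation=cv2.INTER_CUBIC),alpha=1.8,beta=20)
# overlays: predicted bow top rectangle for axis (.517,.2555), yaw 42/30
for yaw,c in((42,(0,255,0)),(32,(0,0,255))):
    u=np.array([np.cos(np.radians(yaw)),np.sin(np.radians(yaw))]);v=np.array([-u[1],u[0]])
    P=[np.r_[np.array([.517,.2555])+u*i*.018+v*j*.006,.104] for i,j in((1,1),(1,-1),(-1,-1),(-1,1))]
    q=[(pix('wrist',p)-[180,250])[::-1]*5 for p in P]
    print(yaw,[(pix('wrist',p)).round(0) for p in P])
    cv2.polylines(a,[np.int32(q)],True,c,1)
cv2.imwrite('pics/w1c.png',a)
E
```

```text
42 [array([267., 325.]), array([272., 306.]), array([217., 288.]), array([212., 307.])]
32 [array([269., 320.]), array([271., 301.]), array([215., 293.]), array([212., 313.])]
```

View pics/w1c.png

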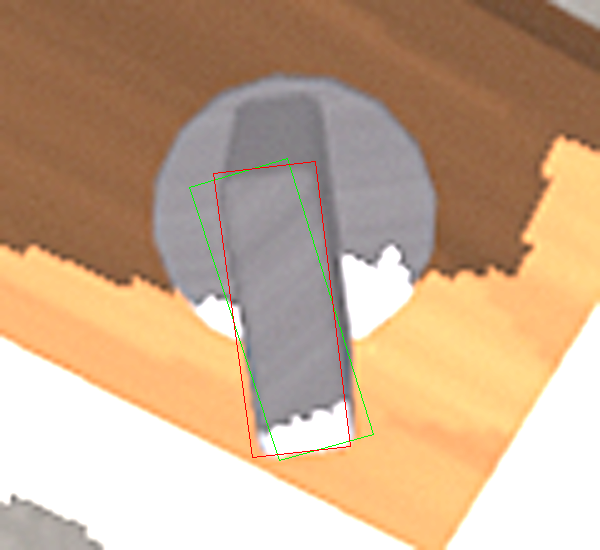

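>>> play_rows --moves '[[[0.3,-0.04,0.06,0.1,0,0,-0.14],[0.3,-0.04,0.06,0.3,0,0,-0.14],[0.3,-0.04,0.06,0.5,0,0,-0.14],[0.3,-0.04,0.06,0.7,0,0,-0.14],[0.3,-0.04,0.06,0.7,0,0,-0.14]]]'

```text
t: 3.23
eef_pos: [0.5143, 0.2552, 0.1269]
orientation: [-179.7, -0.0, 121.7]
force: [-0.9, -0.0, -0.1]
gripper_width: 0.704
```

>>> play_rows --moves '[[[0.3,0,0,0.2,0,0,0],[0.3,0,0,0.4,0,0,0],[0.3,0,0,0.62,0,0,0],[0.3,0,0,0.62,0,0,0]]]'

```text
t: 3.57
eef_pos: [0.5148, 0.2553, 0.0659]
orientation: [-179.7, -0.0, 121.7]
force: [-1.0, -0.8, 0.2]
gripper_width: 0.693
```

>>> play_rows --moves '[[[0.6,0,0,0,0,0,0],[0.7,0,0,0,0,0,0],[0.8,0,0,0,0,0,0],[0.9,0,0,0,0,0,0],[1,0,0,0,0,0,0],[1,0,0,0,0,0,0],[1,0,0,0,0,0,0],[1,0,0,0,0,0,0]]]' --squeeze 40

```text
t: 4.23
eef_pos: [0.5178, 0.2564, 0.0699]
orientation: [179.9, 0.0, 121.7]
force: [-0.5, -0.8, 6.8]
gripper_width: 0.139
```

>>> play_rows --moves '[[[1,0,0,-0.1,0,0,0],[1,0,0,-0.3,0,0,0],[1,0,0,-0.5,0,0,0],[1,0,0,-0.75,0,0,0],[1,0,0,-1,0,0,0],[1,0,0,-1,0,0,0]]]'

```text
t: 4.73
eef_pos: [0.5192, 0.2572, 0.1738]
orientation: [179.6, 0.0, 121.7]
force: [1.5, -0.2, -0.9]
gripper_width: 0.138
```

>>> play_rows --moves '[[[1,0,0,-0.25,0,0,0],[1,0,0,-0.5,0,0,0],[1,0,0,-0.65,0,0,0],[1,0,0,-0.65,0,0,0]]]'

```text
t: 5.07
eef_pos: [0.5182, 0.2567, 0.2366]
orientation: [179.7, 0.0, 121.7]
force: [1.0, 0.3, -1.2]
gripper_width: 0.136
```

```bash
python3 - <<'E'
from h import *
s=ctrl.state();print(s['t'],s['eef_pos'],s['orientation'],s['q'][[0,5]],s['gripper_width'],s['force'])
a=shot('wrist','w2.png'); b=shot('scene','s2.png'); 
print(ctrl.tip_of('wrist','key_flange')[:2],ctrl.tip_of('scene','key')[:3],ctrl.tip_of('scene','key_bow')[:4])
p=s['eef_pos']; print(pix('scene',p),pix('scene',p-[0,0,.055]))
r,c=pix('scene',p).astype(int); b=b[r-60:r+90,c-100:c+100]
b=cv2.resize(b[:,:,::-1],(640,480)); w=a[:,:,::-1][150:480,100:540]
cv2.imwrite('pics/m2.png',np.hstack([cv2.resize(b,(400,300)),cv2.resize(w,(400,300))]))
E
```

```text
5.0667 [0.51815878 0.25670866 0.23664412] [1.79685354e+02 2.87498396e-02 1.21708087e+02] [ 25.1720097  -96.54024724] 0.13624486811641134 [ 0.98095753  0.26079069 -1.2040325 ]
[{'at': [81.5, 386.1], 'conf': 0.61}, {'at': [290.1, 249.0], 'conf': 0.56}] [{'at': [305.4, 445.7], 'conf': 0.87}, {'at': [257.6, 418.8], 'conf': 0.63}, {'at': [217.3, 439.2], 'conf': 0.54}] [{'at': [283.2, 448.8], 'conf': 0.85}, {'at': [232.6, 419.5], 'conf': 0.84}, {'at': [189.2, 442.6], 'conf': 0.78}]
[192.24866239 442.30816373] [214.33156838 439.83170574]
```

View pics/m2.png

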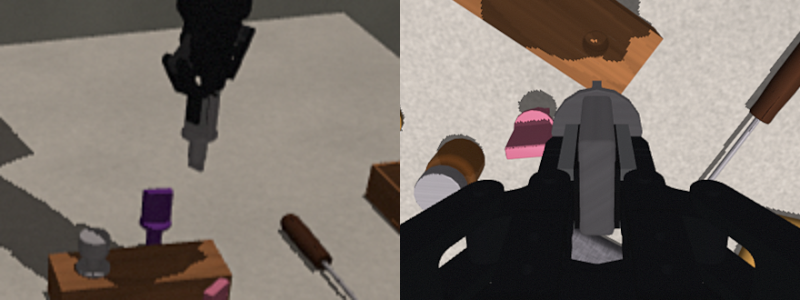

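The key is held squarely (scene and wrist views), and the blade hangs free. Next I carry it towards the lock.

>>> play_rows --moves '[[[1,-0.2,-0.05,0,0,0,0],[1,-0.5,-0.12,0,0,0,0],[1,-0.8,-0.19,0,0,0,0],[1,-1,-0.24,0,0,0,0]]]'

```text
t: 5.65
eef_pos: [0.5487, 0.1563, 0.2317]
orientation: [-179.8, -0.0, 121.7]
force: [0.7, 0.1, -1.0]
gripper_width: 0.134
```

>>> play_rows --moves '[[[1,-0.3,-0.08,0,0,0,0],[1,-0.6,-0.15,0,0,0,0],[1,-0.8,-0.2,0,0,0,0],[1,-1,-0.24,0,0,0,0]]]'

```text
t: 5.98
eef_pos: [0.5805, 0.059, 0.2317]
orientation: [-179.9, -0.1, 121.7]
force: [-0.2, 0.7, -1.7]
gripper_width: 0.141
```

>>> play_rows --moves '[[[1,-0.3,-0.08,0,0,0,0],[1,-0.6,-0.15,0,0,0,0],[1,-0.8,-0.2,0,0,0,0],[1,-1,-0.24,0,0,0,0]]]'

```text
t: 6.32
eef_pos: [0.6126, -0.0386, 0.2316]
orientation: [-179.9, -0.1, 121.7]
force: [0.4, 0.4, -2.1]
gripper_width: 0.136
```

>>> play_rows --moves '[[[1,-0.3,-0.08,0,0,0,0],[1,-0.6,-0.15,0,0,0,0],[1,-0.8,-0.2,0,0,0,0],[1,-1,-0.24,0,0,0,0],[1,-1,-0.24,0,0,0,0],[1,-1,-0.24,0,0,0,0]]]'

```text
t: 6.82
eef_pos: [0.6447, -0.1355, 0.2315]
orientation: [-179.9, -0.1, 121.6]
force: [0.4, 0.4, -1.4]
gripper_width: 0.134
```

```bash
python3 - <<'E'
from h import *
s=ctrl.state();print(s['t'],s['eef_pos'],s['orientation'],s['q'].round(1),s['gripper_width'],s['force'])
shot('wrist','w3.png')
for n in('wrist','top','scene'):
    if n!='wrist': ctrl.camera(n)
    for q,z in(("lock_mouth",.134),("bolt_end",.096)):
        print(n,q,[(np.round(a['at']),round(a['conf'],2),ray(n,a['at'],z).round(4)) for a in ctrl.tip_of(n,q)[:2]])
E
```

```text
6.8167 [ 0.64473816 -0.13551512  0.23146168] [-1.79894493e+02 -1.17657621e-01  1.21607985e+02] [ -12.9   27.1   88.7    0.    64.3 -134.5] 0.13369375146599882 [ 0.40423412  0.38228353 -1.43907902]
wrist lock_mouth []
wrist bolt_end [(array([179., 406.]), 0.56, array([ 0.5913, -0.0952,  0.096 ]))]
top lock_mouth [(array([256., 171.]), 0.51, array([0.4854, 0.3971, 0.134 ])), (array([252., 268.]), 0.35, array([0.493 , 0.1396, 0.134 ]))]
top bolt_end [(array([236., 412.]), 0.49, array([ 0.5327, -0.245 ,  0.096 ]))]
scene lock_mouth [(array([278., 246.]), 0.79, array([ 0.597 , -0.1839,  0.134 ])), (array([292., 250.]), 0.68, array([ 0.6471, -0.1796,  0.134 ]))]
scene bolt_end [(array([282., 288.]), 0.48, array([ 0.5806, -0.0962,  0.096 ]))]
```

View pics/w3.png

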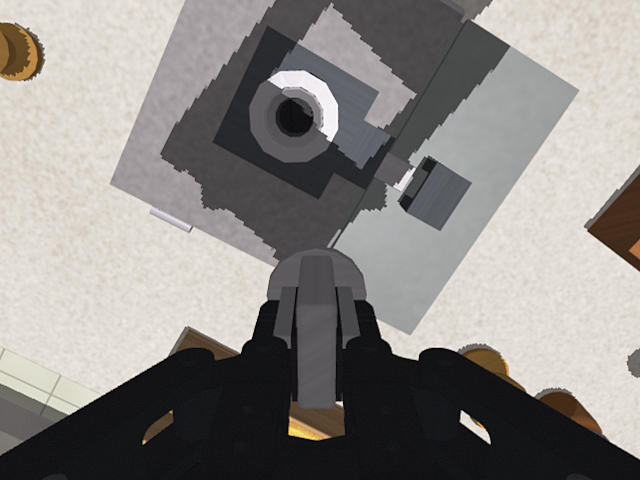

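Wrist view: the lock ring is centred near (116, 293), the bolt runs to the lower right with its keeper bridge at (195, 435), and the key is in the jaws at (330, 317). I compute the lock centre and chest yaw.

```bash
python3 - <<'E'
from h import *
from scipy.optimize import least_squares
obs=dict(l=249,r=338,t=70,b=163)
th=np.linspace(0,2*np.pi,90)
K,p,o=cam('wrist');Rm=rot(o)
def pr(P): c=(K@Rm.T@(P-p).T); return c[:2]/c[2]
def f(v):
    P=np.c_[v[0]+.024*np.cos(th),v[1]+.024*np.sin(th),0*th+.134]; c=pr(P)
    return [c[0].min()-249,c[0].max()-338,c[1].min()-70,c[1].max()-163]
s=least_squares(f,[.59,-.18]);print(s.x,s.fun)
C=[ray('wrist',(r,c),.128) for c,r in((265,25),(380,92),(320,198),(213,142))];print(np.round(C,4))
for i in range(4):
    d=C[(i+1)%4]-C[i];print(np.degrees(np.arctan2(d[1],d[0])),np.linalg.norm(d))
print(np.mean(C,0))
# flange check: key axis under TCP?
st=ctrl.state();t=np.array(st['eef_pos']);print('tcp pix',pix('wrist',t))
for h in(.005,.01,.015):
    P=np.c_[t[0]+.02*np.cos(th),t[1]+.02*np.sin(th),0*th+t[2]-h]; c=pr(P); print(h,c[0].min(),c[0].max(),c[1].min())
E
```

```text
[ 0.59568389 -0.17897747] [ 1.20894046 -1.21046636  1.55228063 -1.82134347]
[[ 0.5629 -0.2167  0.128 ]
 [ 0.5587 -0.1452  0.128 ]
 [ 0.6276 -0.1417  0.128 ]
 [ 0.6321 -0.2117  0.128 ]]
93.36185304986508 0.07169580993790872
2.853402701913908 0.06905473791212623
-86.31857033505389 0.07015327948810082
-175.8701914619581 0.06944954650106591
[ 0.59532764 -0.17884484  0.128     ]
tcp pix [308.33342731 314.48704519]
0.005 262.6178928002527 366.442378731062 253.44562186365755
0.01 264.15529005165877 365.0063120428436 249.00591744046812
0.015 265.6071111806576 363.6502433682195 244.82156995338204
```

>>> play_rows --moves '[[[1,-0.04,-0.2,0,0,0,0],[1,-0.08,-0.42,0,0,0,-0.08],[1,-0.12,-0.65,0,0,0,-0.08],[1,-0.12,-0.65,0,0,0,-0.08],[1,-0.12,-0.65,0.2,0,0,-0.08],[1,-0.12,-0.65,0.3,0,0,-0.08],[1,-0.12,-0.65,0.3,0,0,-0.08],[1,-0.12,-0.65,0.3,0,0,-0.08]]]'

```text
t: 7.93
eef_pos: [0.5961, -0.1786, 0.2026]
orientation: [-179.9, -0.1, 125.3]
force: [-0.1, 0.5, -1.6]
gripper_width: 0.134
```

```bash
python3 - <<'E'
from h import *
s=ctrl.state();print(s['t'],s['eef_pos'],s['orientation'],s['q'].round(1),s['gripper_width'],s['force'],s['moment'])
b=shot('scene','s4.png');w=shot('wrist','w4.png')
b=cv2.resize(b[200:320,160:320,::-1],(400,300),interpolation=2);w=cv2.resize(w[150:480,100:540,::-1],(400,300))
cv2.imwrite('pics/m4.png',np.hstack([b,w]))
E
```

```text
7.9333 [ 0.59610512 -0.17858255  0.20263421] [-1.79937414e+02 -8.97465033e-02  1.25335520e+02] [ -17.8   25.9   94.9    0.    59.3 -143.1] 0.1343580408617745 [-0.09524057  0.46537258 -1.55404547] [-0.01190713  0.02544944 -0.0091627 ]
```

View pics/m4.png

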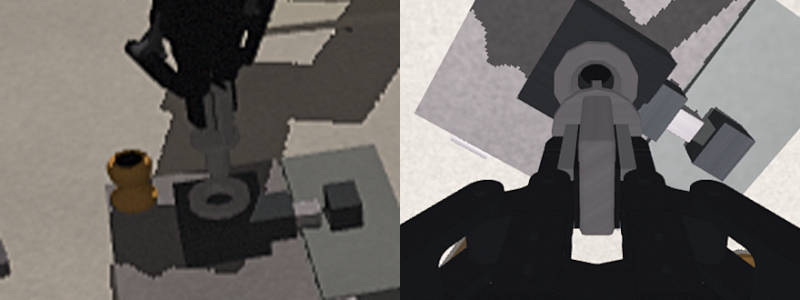

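Aligned: ring, flange and image centreline agree, and the blade is over the mouth. I lower to just above the driver.

>>> play_rows --moves '[[[1,0,0,0.07,0,0,0],[1,0,0,0.14,0,0,0],[1,0,0,0.2,0,0,0],[1,0,0,0.25,0,0,0],[1,0,0,0.25,0,0,0]]]'

```text
t: 8.45
eef_pos: [0.5955, -0.1788, 0.1767]
orientation: [-179.9, -0.1, 125.3]
force: [0.0, -0.4, -1.4]
gripper_width: 0.131
```

>>> play_rows --moves '[[[1,0,0,0.04,0,0,0],[1,0,0,0.08,0,0,0],[1,0,0,0.12,0,0,0],[1,0,0,0.12,0,0,0],[1,0,0,0.12,0,0,0]]]'

```text
t: 8.87
eef_pos: [0.5958, -0.1794, 0.1657]
orientation: [-179.9, -0.0, 125.3]
force: [-2.0, -2.7, -4.2]
gripper_width: 0.134
```

>>> play_rows --moves '[[[1,0,-0.004,0,0,0,0],[1,0,-0.008,0,0,0,0],[1,0,-0.008,0,0,0,0],[1,0,-0.008,0,0,0,0]]]'

```text
t: 9.2
eef_pos: [0.5957, -0.1795, 0.1664]
orientation: [180.0, -0.0, 125.3]
force: [-1.9, -1.9, -2.8]
gripper_width: 0.134
```

```bash
cat > st.py <<'E'
from cell import ctrl
s=ctrl.state();print(s['t'],s['eef_pos'].round(4),s['orientation'].round(2),'F',s['force'].round(2),'M',s['moment'].round(3),s['gripper_width'].round(3),s['q'][5].round(1))
E
python3 st.py
```

```text
Traceback (most recent call last):
  File "st.py", line 2, in <module>
    s=ctrl.state();print(s['t'],s['eef_pos'].round(4),s['orientation'].round(2),'F',s['force'].round(2),'M',s['moment'].round(3),s['gripper_width'].round(3),s['q'][5].round(1))
                                                                                                                                 ^^^^^^^^^^^^^^^^^^^^^^^^
AttributeError: 'float' object has no attribute 'round'
```

>>> play_rows --moves '[[[1,0,-0.005,0,0,0,0],[1,0,-0.01,0,0,0,0],[1,0,-0.01,0,0,0,0],[1,0,-0.01,0,0,0,0]]]'

```text
t: 9.53
eef_pos: [0.5953, -0.1799, 0.1666]
orientation: [180.0, 0.0, 125.3]
force: [-0.9, 0.6, -2.3]
gripper_width: 0.135
```

```bash
sed -i "s/s\['gripper_width'\].round(3)/round(s['gripper_width'],3)/" st.py; python3 st.py
```

```text
9.5333 [ 0.5953 -0.1799  0.1666] [1.7995e+02 2.0000e-02 1.2532e+02] F [-0.93  0.55 -2.29] M [-0.001  0.007  0.021] 0.135 -143.3
```

>>> play_rows --moves '[[[1,0,0,0.03,0,0,0],[1,0,0,0.06,0,0,0],[1,0,0,0.06,0,0,0]]]'

```text
t: 9.78
eef_pos: [0.5946, -0.18, 0.1596]
orientation: [-180.0, -0.0, 125.3]
force: [0.8, 0.1, -2.6]
gripper_width: 0.133
```

>>> play_rows --moves '[[[1,0,0,0.01,0,0,0],[1,0,0,0.02,0,0,0],[1,0,0,0.02,0,0,0]]]'

```text
t: 10.03
eef_pos: [0.5948, -0.1801, 0.1581]
orientation: [-180.0, -0.0, 125.3]
force: [0.2, -0.2, -1.4]
gripper_width: 0.135
```

>>> play_rows --moves '[[[1,0,0,0.01,0,0,0],[1,0,0,0.02,0,0,0],[1,0,0,0.02,0,0,0]]]'

```text
t: 10.28
eef_pos: [0.5948, -0.1801, 0.1562]
orientation: [-180.0, -0.0, 125.3]
force: [0.7, -0.1, -1.8]
gripper_width: 0.133
```

```bash
python3 st.py
```

```text
10.2833 [ 0.5948 -0.1801  0.1562] [-1.7999e+02 -1.0000e-02  1.2532e+02] F [ 0.69 -0.05 -1.76] M [-0.014 -0.004  0.029] 0.133 -143.3
```

>>> play_rows --moves '[[[1,0,0,0.01,0,0,0],[1,0,0,0.02,0,0,0],[1,0,0,0.02,0,0,0]]]'

```text
t: 10.53
eef_pos: [0.5948, -0.1801, 0.1541]
orientation: [-180.0, -0.0, 125.3]
force: [0.4, -0.3, -1.3]
gripper_width: 0.134
```

```bash
python3 st.py
```

```text
10.5333 [ 0.5948 -0.1801  0.1541] [-1.7999e+02 -1.0000e-02  1.2532e+02] F [ 0.39 -0.31 -1.26] M [ 0.012 -0.049  0.03 ] 0.134 -143.3
```

>>> play_rows --moves '[[[1,0,0,0.01,0,0,0],[1,0,0,0.02,0,0,0],[1,0,0,0.02,0,0,0]]]'

```text
t: 10.78
eef_pos: [0.5948, -0.1801, 0.1521]
orientation: [-180.0, -0.0, 125.3]
force: [-0.6, 0.2, -1.9]
gripper_width: 0.131
```

```bash
python3 st.py; python3 - <<'E'
from h import *
b=shot('scene','s5.png');w=shot('wrist','w5.png')
b=cv2.resize(b[220:310,180:300,::-1],(400,300),interpolation=2);w=cv2.resize(w[150:480,100:540,::-1],(400,300))
cv2.imwrite('pics/m5.png',np.hstack([b,w]))
E
```

```text
10.7833 [ 0.5948 -0.1801  0.1521] [-1.7999e+02 -2.0000e-02  1.2532e+02] F [-0.63  0.19 -1.87] M [-0.029 -0.023  0.001] 0.131 -143.3
```

View pics/m5.png

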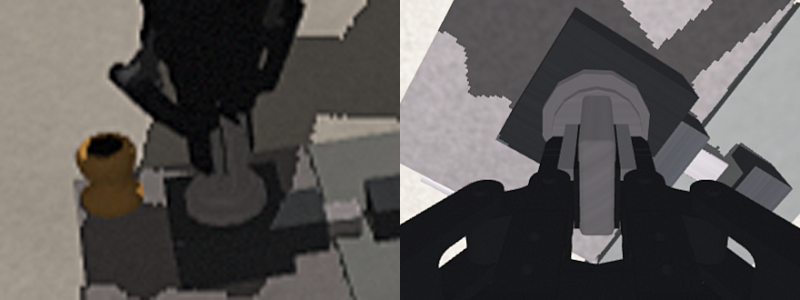

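The flange is only a few mm off the face with no push, so the blade has apparently already met the slot. I press gently home.

>>> play_rows --moves '[[[1,0,0,0.01,0,0,0],[1,0,0,0.015,0,0,0],[1,0,0,0.015,0,0,0],[1,0,0,0.015,0,0,0]]]'

```text
t: 11.22
eef_pos: [0.5949, -0.1801, 0.1508]
orientation: [-180.0, -0.0, 125.3]
force: [-0.0, -0.7, -1.8]
gripper_width: 0.133
```

>>> play_rows --moves '[[[1,0,0,0.005,0,0,0],[1,0,0,0.01,0,0,0],[1,0,0,0.01,0,0,0],[1,0,0,0.01,0,0,0]]]'

```text
t: 11.55
eef_pos: [0.5949, -0.1801, 0.1498]
orientation: [-180.0, -0.0, 125.3]
force: [-0.5, -0.6, -1.5]
gripper_width: 0.136
```

```bash
python3 st.py
```

```text
11.55 [ 0.5949 -0.1801  0.1498] [-1.8000e+02 -1.0000e-02  1.2532e+02] F [-0.45 -0.58 -1.51] M [ 0.005 -0.026 -0.03 ] 0.136 -143.3
```

>>> play_rows --moves '[[[1,0,0,0.005,0,0,0],[1,0,0,0.01,0,0,0],[1,0,0,0.01,0,0,0],[1,0,0,0.01,0,0,0]]]'

```text
t: 11.88
eef_pos: [0.595, -0.1802, 0.149]
orientation: [180.0, 0.0, 125.3]
force: [-0.2, -0.2, 0.3]
gripper_width: 0.137
```

```bash
python3 st.py
```

```text
11.8833 [ 0.595  -0.1802  0.149 ] [1.8000e+02 1.0000e-02 1.2532e+02] F [-0.18 -0.23  0.28] M [ 0.018  0.091 -0.002] 0.137 -143.3
```

Contact at TCP z 0.149, the expected home height, with light force (about +2 N). The key is home and I have not turned it yet. Now I turn it clockwise, which is positive about the tool's z.

>>> play_rows --moves '[[[1,0,0,0,0,0,0.08],[1,0,0,0,0,0,0.16],[1,0,0,0,0,0,0.24],[1,0,0,0,0,0,0.32],[1,0,0,0,0,0,0.4],[1,0,0,0,0,0,0.4]]]'

```text
t: 12.38
eef_pos: [0.5951, -0.1806, 0.149]
orientation: [180.0, 0.1, 107.2]
force: [0.2, -2.2, -0.4]
gripper_width: 0.133
```

```bash
python3 st.py
```

```text
12.3833 [ 0.5951 -0.1806  0.149 ] [1.7998e+02 6.0000e-02 1.0720e+02] F [ 0.24 -2.23 -0.36] M [-0.415 -0.026  0.002] 0.133 -125.1
```

>>> play_rows --moves '[[[1,0,0,0,0,0,0.08],[1,0,0,0,0,0,0.16],[1,0,0,0,0,0,0.24],[1,0,0,0,0,0,0.32],[1,0,0,0,0,0,0.4],[1,0,0,0,0,0,0.4]]]'

```text
t: 12.88
eef_pos: [0.5951, -0.1807, 0.149]
orientation: [180.0, 0.1, 89.3]
force: [0.1, -2.7, -0.5]
gripper_width: 0.133
```

```bash
python3 st.py
```

```text
12.8833 [ 0.5951 -0.1807  0.149 ] [1.7996e+02 5.0000e-02 8.9310e+01] F [ 0.14 -2.67 -0.48] M [-0.643  0.028 -0.002] 0.133 -107.2
```

```bash
python3 - <<'E'
from h import *
for n in('wrist','scene'):
    shot(n,n[0]+'6.png')
    print(n,[(np.round(a['at'],1),round(a['conf'],2),ray(n,a['at'],.096).round(4)) for a in ctrl.tip_of(n,'bolt_end')[:2]])
w=cv2.imread('pics/w6.png')[60:360,330:640];b=cv2.imread('pics/s6.png')[240:315,200:320]
cv2.imwrite('pics/m6.png',np.hstack([cv2.resize(w,(390,378)),cv2.resize(b,(400,378),interpolation=2)]))
E
```

```text
wrist [(array([251.8, 510.8]), 0.56, array([ 0.5921, -0.0843,  0.096 ]))]
scene [(array([281.8, 294.6]), 0.52, array([ 0.5817, -0.0827,  0.096 ])), (array([277.6, 246.9]), 0.21, array([ 0.5447, -0.1805,  0.096 ]))]
```

View pics/m6.png

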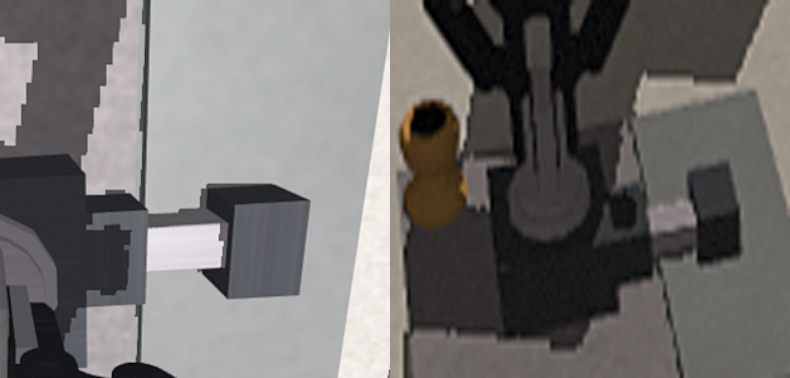

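The bolt has moved about 12 mm (net) and spans the gap to the keeper bridge. I turn it on to the stop.

>>> play_rows --moves '[[[1,0,0,0,0,0,0.08],[1,0,0,0,0,0,0.16],[1,0,0,0,0,0,0.24],[1,0,0,0,0,0,0.32],[1,0,0,0,0,0,0.4],[1,0,0,0,0,0,0.4]]]'

```text
t: 13.58
eef_pos: [0.5951, -0.1807, 0.149]
orientation: [180.0, 0.0, 71.3]
force: [-1.3, -5.1, 0.4]
gripper_width: 0.13
```

```bash
python3 st.py
```

```text
13.5833 [ 0.5951 -0.1807  0.149 ] [1.7995e+02 4.0000e-02 7.1290e+01] F [-1.34 -5.07  0.37] M [-1.054  0.077  0.053] 0.13 -89.2
```

>>> play_rows --moves '[[[1,0,0,0,0,0,0.06],[1,0,0,0,0,0,0.12],[1,0,0,0,0,0,0.18],[1,0,0,0,0,0,0.25],[1,0,0,0,0,0,0.3],[1,0,0,0,0,0,0.3]]]'

```text
t: 14.08
eef_pos: [0.5951, -0.1807, 0.1491]
orientation: [179.9, 0.0, 57.9]
force: [-1.2, -5.6, 1.0]
gripper_width: 0.132
```

```bash
python3 st.py;  python3 - <<'E'
from h import *
for n in('wrist','scene'):
    shot(n,n[0]+'7.png')
    print(n,[(np.round(a['at'],1),round(a['conf'],2),ray(n,a['at'],.096).round(4)) for a in ctrl.tip_of(n,'bolt_end')[:2]])
E
```

```text
14.0833 [ 0.5951 -0.1807  0.1491] [1.7995e+02 4.0000e-02 5.7920e+01] F [-1.17 -5.63  0.97] M [-1.169  0.1    0.109] 0.132 -75.8
wrist [(array([429.4, 142.2]), 0.31, array([ 0.63  , -0.3179,  0.096 ]))]
scene [(array([282.1, 298.7]), 0.55, array([ 0.5847, -0.0744,  0.096 ])), (array([282.8, 409.8]), 0.22, array([0.6375, 0.1538, 0.096 ]))]
```

>>> play_rows --moves '[[[1,0,0,0,0,0,0.07],[1,0,0,0,0,0,0.14],[1,0,0,0,0,0,0.2],[1,0,0,0,0,0,0.2]]]'

```text
t: 14.62
eef_pos: [0.595, -0.1808, 0.149]
orientation: [179.9, 0.0, 48.9]
force: [-0.9, -6.2, 0.1]
gripper_width: 0.132
```

```bash
python3 st.py;  python3 - <<'E'
from h import *
s=shot('scene','s8.png');w=shot('wrist','w8.png')
print([(np.round(a['at'],1),round(a['conf'],2),ray('scene',a['at'],.096).round(4)) for a in ctrl.tip_of('scene','bolt_end')[:1]])
b=s[240:315,200:320,::-1]; w=w[:,:,::-1]
cv2.imwrite('pics/m8.png',np.hstack([cv2.resize(w,(400,300)),cv2.resize(b,(400,300),interpolation=2)]))
E
```

```text
14.6167 [ 0.595  -0.1808  0.149 ] [1.7994e+02 4.0000e-02 4.8890e+01] F [-0.88 -6.21  0.1 ] M [-1.251  0.138  0.081] 0.132 -66.8
[(array([329., 120.]), 0.67, array([ 0.659 , -0.4321,  0.096 ]))]
```

View pics/m8.png

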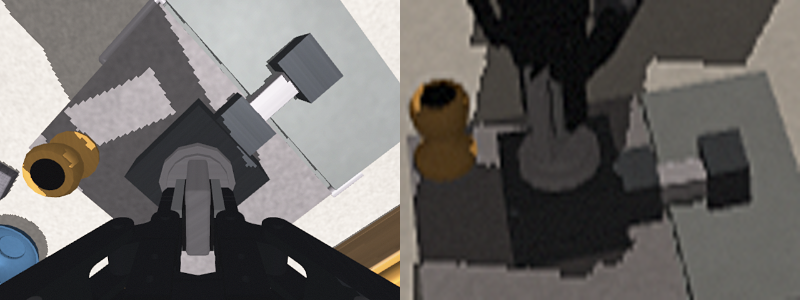

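The bolt sits in the keeper bridge. I add a little more turn to make sure of the stop (the clutch slips harmlessly), ease back within the play, then release.

>>> play_rows --moves '[[[1,0,0,0,0,0,0.08],[1,0,0,0,0,0,0.16],[1,0,0,0,0,0,0.2],[1,0,0,0,0,0,0.2]]]'

```text
t: 15.1
eef_pos: [0.595, -0.1808, 0.149]
orientation: [179.9, 0.0, 39.9]
force: [-1.6, -6.0, 0.9]
gripper_width: 0.131
```

```bash
python3 st.py
```

```text
15.1 [ 0.595  -0.1808  0.149 ] [1.7994e+02 3.0000e-02 3.9930e+01] F [-1.56 -5.95  0.88] M [-1.259  0.167  0.112] 0.131 -57.9
```

>>> play_rows --moves '[[[1,0,0,0,0,0,-0.03],[1,0,0,0,0,0,-0.05],[0.8,0,0,0,0,0,-0.05],[0.75,0,0,0,0,0,-0.05],[0.7,0,0,0,0,0,-0.05],[0.6,0,0,0,0,0,-0.05],[0.5,0,0,0,0,0,-0.05],[0.5,0,0,0,0,0,-0.05],[0.5,0,0,0,0,0,-0.05]]]'

```text
t: 15.85
eef_pos: [0.5949, -0.18, 0.1488]
orientation: [-180.0, -0.0, 42.1]
force: [-0.5, 0.3, 0.1]
gripper_width: 0.497
```

>>> play_rows --moves '[[[0.5,0,0,-0.05,0,0,0],[0.5,0,0,-0.2,0,0,0],[0.5,0,0,-0.5,0,0,0],[0.5,0,0,-0.8,0,0,0],[0.5,0,0,-1,0,0,0],[0.5,0,0,-1,0,0,0]]]'

```text
t: 16.35
eef_pos: [0.5975, -0.181, 0.2544]
orientation: [179.6, -0.2, 42.1]
force: [1.6, -1.1, -0.0]
gripper_width: 0.499
```

```bash
python3 st.py; python3 - <<'E'
from h import *
s=shot('scene','s9.png');w=shot('wrist','w9.png')
for n in('scene','wrist'):
  for q,z in(('bolt_end',.096),('key_flange',.134),('lock_mouth',.134),('key_bow',.164)):
    print(n,q,[(np.round(a['at'],1),round(a['conf'],2),ray(n,a['at'],z).round(4)) for a in ctrl.tip_of(n,q)[:2]])
b=s[220:320,180:320,::-1]; w=w[:,:,::-1]
cv2.imwrite('pics/m9.png',np.hstack([cv2.resize(w,(400,300)),cv2.resize(b,(400,300),interpolation=2)]))
E
```

```text
16.35 [ 0.5975 -0.181   0.2544] [179.57  -0.25  42.07] F [ 1.58 -1.14 -0.03] M [-0.076 -0.091 -0.032] 0.499 -60.0
scene bolt_end [(array([283.1, 299.3]), 0.46, array([ 0.5884, -0.0737,  0.096 ]))]
scene key_flange [(array([243.7, 415.4]), 0.92, array([0.5512, 0.1925, 0.134 ])), (array([275.6, 248.8]), 0.69, array([ 0.5914, -0.177 ,  0.134 ]))]
scene lock_mouth [(array([279.6, 244.3]), 0.75, array([ 0.6033, -0.1871,  0.134 ]))]
scene key_bow [(array([284.6, 453.4]), 0.9, array([0.7464, 0.1992, 0.164 ])), (array([262.1, 249.6]), 0.82, array([ 0.5873, -0.1723,  0.164 ]))]
wrist bolt_end []
wrist key_flange [(array([221.1, 314. ]), 0.83, array([ 0.5912, -0.1781,  0.134 ]))]
wrist lock_mouth []
wrist key_bow [(array([235.9, 312.9]), 0.76, array([ 0.5915, -0.1789,  0.164 ]))]
```

View pics/m9.png

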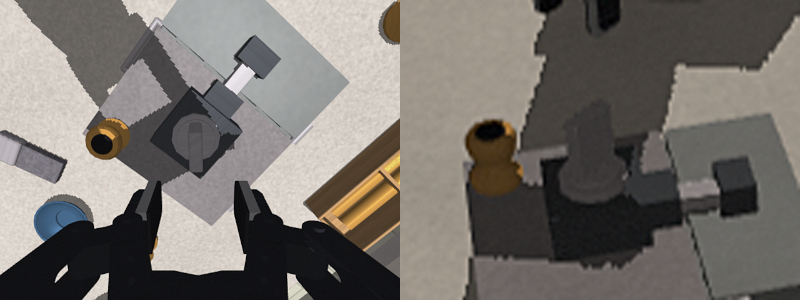

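```bash
python3 -c "
from h import *
print(ctrl.state()['qd'].round(2)); print(ctrl.hand_in())"
```

```text
[ 0.03 -0.22 -0.3  -0.09  0.07 -0.05]
the job is handed in; nothing more can be done
None
```

I locked the chest and handed the job in at about 16 s of the 70 s allowed. `hand_in` reports no verdict.

- **Key:** I took the steel flat-bow key from the block and lowered it into the lock. The blade went into the slot at the first angle I tried, so I never did the back-and-forth search. It met no push on the way down. The flange met the face at the expected height with about 2 N.
- **Turn:** I turned the key clockwise about 85°, past the play and travel needed to reach the stop, and the measured torque levelled off at about 0.1 N m, a little below the 0.15 N m given for the clutch. The sideways force on the tool stayed near 6 N. I eased back slightly, opened the fingers and raised the gripper about 100 mm clear.

**Last checks:**
- **Final picture:** the key stands upright with its flange on the lock's face, the bolt is in the keeper, and the small cup still stands beside the lock.
- **Bolt travel:** the scene camera puts it at about 22 mm against 20 mm possible, so that reading is only good to a few millimetres. The bolt's end had almost stopped moving over the last 18° of turn.
- **Key position:** the trained networks place the key's flange within about 4 mm of my lock centre. The key cannot stand that far off in the hole, so I put this down to network and calibration error.
- **Disagreements:** the networks reported no bolt end in the final wrist view, and one scene reading of it during the turn was plainly wrong. I ignored that one.

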